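Pack the espresso caddy

ROBOT

A 6-joint arm with a two-finger parallel gripper is mounted at the origin on the work surface. World frame = base frame: x ahead of the robot, y to its left, z up, the work surface at z = 0. Lengths are in mm, angles in rad, forces in N, time in s.
With the tool pointing down it reaches from about 325 to 775 mm from the base axis. Payload 5.5 kg.
Tool frame: the origin (TCP) lies between the finger pads; the fingertips stand 11 mm ahead of it and the grasp point (between the pads) lies 8 mm behind it (robot.tcp_to_tips is the distance from the TCP to the fingertips, in mm); z points along the fingers, x is the direction in which the jaws open and shut, and the axes are right-handed (so a half turn about z gives the same grasp; the last joint's range is limited). The gripper opens to 88 mm and grips with 3 to 60 N. Pads are 20 mm wide; open, the fingers measure 115 mm over their backs; the gripper's body (75 mm by 178 mm) begins 61 mm behind the grasp point.
Start: joints at [-1.344, 0.091, 1.231, -0, 1.82, -0.057], TCP at [168.003, -576.014, 233.631] pointing down, gripper open.
Joint ranges: [-2.87, 2.87], [-0.86, 2.18], [0.17, 2.46], [-1.51, 4.65], [0.06, 2.69], [-2.65, 2.65]. Speed limits (rad/s): [2.57, 2.57, 3.01, 3.14, 3.14, 3.14].

INTERFACE

Orientations are given as a rotation vector (axis times angle).
In Python, from station import read_state, viewer, workorder, robot gives the robot as it stands. The module is installed in compiled form; this text tells all that it offers.
- The arm moves only by the tool arm_command, never from a script. Its argument "plan" is one flat list of numbers, 7 for each row, row after row: the shift along the tool's x, y, z in mm, then the turn, a rotation vector about the tool's x, y, z in rad, then the finger opening in mm, from 0 to 87.8. In form: [x, y, z, wx, wy, wz, jaw, x, y, z, wx, wy, wz, jaw, ...]. A call has 1 to 10 rows; each row shifts and turns the commanded pose from where the row before left it, along the tool's axes as they then stand; what a row does not reach is not made up. A row lasts 1/10 s, in which the tool goes at most 50 mm and 8.59 degrees, less where a joint would pass 70% of its speed; a pose out of reach is approached as far as the arm can. A call with a gripper value outside its range is refused whole. The fingers move at their own pace and stop on an object; "force" is the grip in N (left out, the last holds). Time passes only in rows, so rows that do not move let the fingers close. It gives the time, the measured TCP pose, the force and the opening at its end, in the units of the state.
- read_state(): the state, without advancing time (a new reading comes with each control period).
- viewer.capture(name): name is "side" or "top"; returns (picture, depth): 420x560x3 uint8, red, green, blue; 420x560 float32, mm along the optical axis (not along the pixel's ray), 0 where there is no reading.
- viewer.camera_params(name): a dict with "fx", "fy", "cx", "cy" (pixels), "position" and "orientation" of the camera in the world. Camera axes: x right, y down, z forward; pixel columns grow to the right and rows downward; lengths in mm; the calibration is good to about 2 mm. A picture is of the moment at which its call begins. camera_params takes no time and is no camera call.
- workorder.job_done(): hands the job in, once; it reports no verdict.
The state is a dict: "t": time; "q": joint angles; "dq": joint speeds; "joint_torque": joint torques, N m; "ee_pos": TCP position; "eef_rot": TCP orientation; "force": force on the tool from outside, world axes, zero at the start; "torque": the same for the moment, N m; "gripper_width": finger opening in mm.
Only numpy, scipy, OpenCV 4.12 (cv2) and the standard library are available. Lean on these libraries where they do the work, as an engineer would, in place of code of your own. Each camera call takes 0.05 s, during which the arm holds its last target.

TASK

Pack the round jar and the square canister into the walnut caddy beside the tin that already stands loosely in it, so that all three stand upright in a row between the liner's two end plates, flat on the caddy's floor. They only just fit, so slide the tin up against one plate, pack the rest close and feel for the last gap. Set the glass jar down gently, and leave the cups, the portafilter and the spoon where they are.

Things in the scene. Friction and masses are not known exactly. Their poses are not given: they have to be found in the camera images.
- caddy: Walnut box screwed down, outside 75 (x) x 196 (y) x 40 mm high, walls and floor 6 mm. Origin: centre of its underside; y along the row, x across, z up. In it a steel liner is clamped fast: two upright end plates across the row, 6 mm thick, tops 34 mm above the counter, 146 mm apart inside. Its place along y, up to 12 mm off centre, is not reported: feel for a plate. The row goes between the plates.
- tin_mid (a point): Loose rectangular steel tea tin standing in the caddy between the liner's plates, anywhere along the row. Body 58 (x) x 40 (y) mm and 80 mm tall with sharp edges, on it a darker lid 52 x 34 mm, 14 mm tall; 94 mm in all. This point is its centre, 47 mm above its underside; z up. 0.18 to 0.35 kg.
- jar_mid (a point): Cobalt glass round jar standing on the counter: body 58 mm in diameter and 80 mm tall, on it a steel screw lid 50 mm in diameter, 16 mm tall, which stays shut; 96 mm in all. This point is its centre, 48 mm above its underside; z up. 0.25 to 0.5 kg.
- canister_mid (a point): White ceramic rectangular canister standing on the counter: body 58 (x) x 46 (y) mm and 80 mm tall with sharp edges, on it an oak lid 54 x 42 mm, 8 mm tall, with a knob 16 mm in diameter and 8 mm tall; 96 mm in all. This point is its centre, 48 mm above its underside; z up. 0.2 to 0.42 kg. It fits into the row only with its 46 mm side along the row.
- cups: Bystander: three nested white demitasse cups, 102 mm tall, 60 mm in diameter, handles 45 mm out on its y side. Origin: centre of the underside.
- portafilter: Bystander: steel portafilter lying on the counter, basket 70 mm in diameter and 36 mm tall, black handle reaching 189 mm from the basket's centre along its y. Origin: under the basket's centre.
- spoon: Bystander: small spoon with a walnut handle, lying along its y, 145 mm long, under 10 mm tall. Origin: on the counter under its middle.
Mind the look-alikes: they are no part of the job. Leave any orange or pink look-alike of the part that bears tin_mid alone.

How it is judged (in metres and radians):
At the end, for the whole second after the job is handed in: Tin, jar and canister all stand inside the caddy: each one's underside within 3 mm of the caddy's floor, upright within 0.06 rad, its centre within 6 mm of the caddy's long centre line and within 68 mm of its middle along the row; all released and staying so (x of tin_mid in the frame of caddy between -0.006 and 0.006 m and y of tin_mid in the frame of caddy between -0.068 and 0.068 m and z of tin_mid in the frame of caddy between 0.05 and 0.056 m and angle between each of tin_mid, jar_mid, canister_mid's own z axis and vertical below 0.06 rad and x of jar_mid in the frame of caddy between -0.006 and 0.006 m and y of jar_mid in the frame of caddy between -0.068 and 0.068 m and z of jar_mid in the frame of caddy between 0.051 and 0.057 m and x of canister_mid in the frame of caddy between -0.006 and 0.006 m and y of canister_mid in the frame of caddy between -0.068 and 0.068 m and z of canister_mid in the frame of caddy between 0.051 and 0.057 m); the robot touches nothing.
It fails at once if the stack of cups moved more than 15 mm (distance of cups from where it was at the start of the episode above 0.015 m).
It fails at once if the portafilter moved more than 15 mm (distance of portafilter from where it was at the start of the episode above 0.015 m).
It fails at once if the spoon moved more than 15 mm (distance of spoon from where it was at the start of the episode above 0.015 m).
It fails at once if the glass jar rammed (over 60 N against the caddy) (contact force between jar and caddy above 60 N).
It fails at once if the glass jar dropped into the caddy (faster than 0.45 m/s within 20 mm of its floor) (horizontal distance between jar_mid and caddy below 0.07 m and z of jar_mid in the frame of caddy below 0.074 m and linear speed of jar above 0.45 m/s).
It also fails if it takes over 64 s, if anything falls off the work surface, if the arm or the gripper's body presses on something with over 40 N, if the wrist force passes 120 N, or if a joint passes its speed limit or range.

## Working session

There is one attempt and no reset: what is moved stays moved. The work goes in short steps, Python scripts to look and compute and a tool call to move; the robot and the scene stay as the last step left them, time stands still between calls to the robot, and variables do not carry over. Pictures are saved under pics/ and viewed, and the job is handed in when it is done.

Besides the shell and the picture viewer there is one more tool, called after "Request:" in YAML: its name, and indented under it one key for each argument. arm_command: Moves the arm, as the interface text tells. Its arguments: {"type":"object","properties":{"plan":{"type":"array","items":{"type":"number"}},"force":{"type":"number"}},"required":["plan"]}

```bash
mkdir -p pics
cat > h.py <<'E'
import numpy as np, cv2
from scipy.spatial.transform import Rotation as R
from station import read_state, viewer, workorder, robot
def cap(name,fn):
    p,d=viewer.capture(name); cv2.imwrite(f'pics/{fn}.png',p[:,:,::-1]); np.save(f'pics/{fn}.npy',d); return p,d
def cam(name):
    c=viewer.camera_params(name); o=np.array(c['orientation'],float)
    M=o if o.shape==(3,3) else (R.from_rotvec(o).as_matrix() if o.size==3 else None)
    return c,M,np.array(c['position'],float)
def ray(name,u,v,z):
    c,M,p=cam(name); d=M@np.array([(u-c['cx'])/c['fx'],(v-c['cy'])/c['fy'],1.])
    return p+d*(z-p[2])/d[2]
def cloud(name,d):
    c,M,p=cam(name); v,u=np.indices(d.shape)
    P=np.stack([(u-c['cx'])/c['fx']*d,(v-c['cy'])/c['fy']*d,d],-1)@M.T+p
    P[d==0]=np.nan; return P
E
python3 - <<'E'
from h import *
for n in('side','top'):
    print(n,viewer.camera_params(n)); cap(n,n+'0')
print(read_state())
E
```

```text
side {'fx': 433.02472981930714, 'fy': 433.02472981930714, 'cx': 277.3537013877841, 'cy': 210.00133832608552, 'position': array([313.32747993, 683.71099167, 567.56439438]), 'orientation': array([-0.54359116,  2.60651958, -1.34184371])}
top {'fx': 450.0679313214903, 'fy': 450.0679313214903, 'cx': 280.96292958595745, 'cy': 207.46379068800553, 'position': array([ 507.26838614,   56.78705839, 1113.81825368]), 'orientation': array([-2.15133645,  2.20963884, -0.10994591])}
{'t': 0.1, 'q': array([-1.34372189e+00,  9.17411397e-02,  1.23173296e+00, -1.96422428e-05,
        1.81983576e+00, -5.66850054e-02]), 'dq': array([-0.0012701 , -0.00319307, -0.00352567,  0.00100716, -0.00150956,
        0.00026625]), 'joint_torque': array([ 2.91403543e-03, -4.47856486e+01, -4.07569849e+01,  7.01408694e-02,
        2.84214760e-02, -1.24570565e-04]), 'ee_pos': array([ 167.92339441, -575.75730493,  232.6637173 ]), 'eef_rot': array([-2.51236279e+00,  1.88434962e+00,  2.08126180e-03]), 'force': array([ 1.10753431, -0.66835162, -0.12144944]), 'torque': array([ 0.00019427, -0.0159186 , -0.03296808]), 'gripper_width': 87.57086139216361}
```

View pics/side0.png

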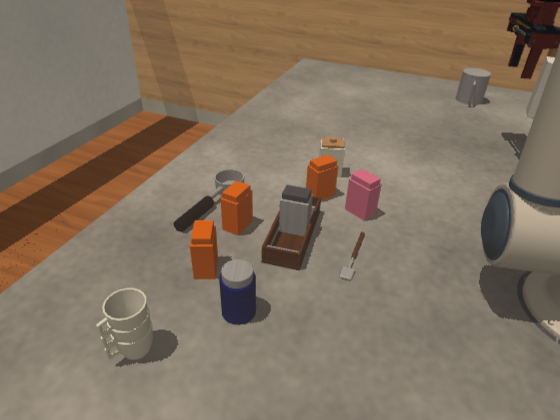

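View pics/top0.png

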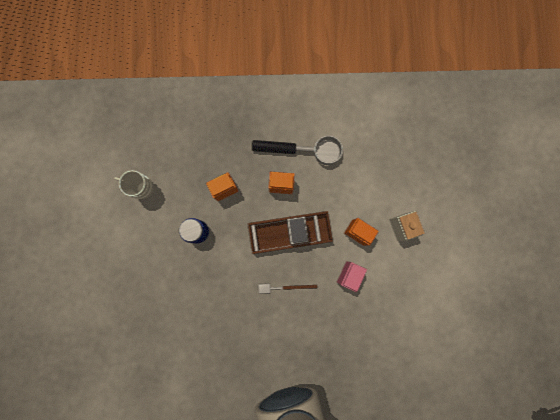

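Side view: the tin with its dark lid stands in the caddy at (296,210), the jar is at (238,290) and the canister at (333,155). In the top view they are at (298,231), (193,231) and (410,226). Look-alikes in the top view are orange at (222,186), (281,182) and (362,232), and pink at (352,277). I'm leaving those alone: the grey one with the dark lid inside the caddy is the tin. Next I'll check an enlarged crop and take measurements.

Run:
```python
import cv2
i=cv2.imread('pics/top0.png')[165:295,165:435]; cv2.imwrite('pics/crop0.png',cv2.resize(i,None,fx=2.9,fy=2.9,interpolation=cv2.INTER_CUBIC))
from h import *
d=np.load('pics/top0.npy');P=cloud('top',d); img=cv2.imread('pics/top0.png')
print('counter z',np.nanmedian(P[300:340,100:200,2]))
def rep(n,P,m):
    Q=P[m]; uv=np.argwhere(m)[:,::-1].astype(np.float32)
    Q2=Q[:,:2].astype(np.float32)
    r=cv2.minAreaRect(Q2); c,rad=cv2.minEnclosingCircle(Q2)
    print(n,len(Q),'z',np.round(np.percentile(Q[:,2],[5,50,95]),1),'rect',np.round(r[0],1),np.round(r[1],1),round(r[2],1),'circ',np.round(c,1),round(rad,1),'mean',np.round(Q.mean(0),1))
v,u=np.indices(d.shape)
def box(a,b,c,e): return (u>=a)&(u<=b)&(v>=c)&(v<=e)
Z=P[:,:,2]
rep('jar lid',P,box(170,215,210,250)&(Z>88))
rep('can all',P,box(390,430,205,245)&(Z>70))
rep('can lid',P,box(390,430,205,245)&(Z>83))
rep('knob',P,box(390,430,205,245)&(Z>92))
rep('tin',P,box(275,315,210,250)&(Z>60))
rep('tinlid',P,box(275,315,210,250)&(Z>94))
rep('caddy rim',P,box(240,340,205,262)&(Z>36.5)&(Z<46))
rep('caddy in',P,box(240,340,205,262)&(Z>28)&(Z<36.5))
for n,b in dict(cups=(110,160,165,205),pf=(245,350,130,170),spoon=(255,320,280,296),o1=(205,240,170,202),o2=(265,297,170,196),o3=(343,380,217,246),pk=(336,370,260,294)).items():
    rep(n,P,box(*b)&(Z>5))
```

```text
counter z 0.10940346442725968
jar lid 389 z [92.6 96.1 99.3] rect [554.3 251.7] [48.9 47.5] 88.5 circ [553.6 252.3] 25.0 mean [553.5 251.5  96.1]
can all 532 z [77.1 87.7 96.3] rect [ 551.1 -251.8] [58.  45.6] 18.0 circ [ 551.  -252.4] 36.0 mean [ 550.7 -249.3   87. ]
can lid 444 z [84.9 88.1 96.7] rect [ 551.7 -252.2] [54.7 43.9] 19.1 circ [ 551.6 -252.8] 34.0 mean [ 551.2 -251.7   88.7]
knob 49 z [92.2 96.6 99.3] rect [ 552.1 -250.9] [24.  42.2] 46.1 circ [ 551.2 -251.9] 23.6 mean [ 552.1 -252.5   96. ]
tin 448 z [ 84.3  99.5 102.8] rect [547.1   9.1] [58.1 39.8] 6.2 circ [547.   9.] 33.9 mean [546.5   9.9  96.7]
tinlid 347 z [ 97.3 100.1 102.9] rect [547.2   9. ] [52.1 33.9] 6.4 circ [546.5   8.5] 29.8 mean [546.8   9.  100.1]
caddy rim 535 z [37.  40.  43.2] rect [544.8  25. ] [ 74.9 195.8] 7.1 circ [543.1  24.9] 103.5 mean [544.3  25.2  40. ]
caddy in 175 z [29.7 33.8 36.1] rect [545.1  25.3] [ 74.7 194.4] 7.0 circ [547.3  25.5] 102.9 mean [545.8  30.1  33.5]
cups 754 z [ 10.   71.7 102.8] rect [677.5 400.7] [ 91.  118.5] 3.5 circ [667.6 399.8] 65.3 mean [664.1 384.1  67.7]
pf 1191 z [ 5.6 23.4 35.5] rect [753.   -3.3] [260.6  99.2] 85.0 circ [754.  -4.] 135.6 mean [751.4 -12.5  20.2]
spoon 229 z [ 5.2  7.5 10.9] rect [407.9  33.7] [155.7  31.7] 86.7 circ [402.6  34. ] 77.9 mean [411.3  47.    7.7]
o1 554 z [20.  92.5 96.4] rect [671.2 188.4] [74.6 59.6] 19.7 circ [667.4 188.7] 42.0 mean [652.2 180.6  80. ]
o2 520 z [25.4 92.7 96.5] rect [663.8  48.9] [69.8 41.6] 82.5 circ [664.7  48.7] 40.2 mean [658.2  43.6  82.3]
o3 585 z [17.  92.4 96.5] rect [ 542.2 -152.6] [70.3 90. ] 0.9 circ [ 531.4 -155.2] 48.6 mean [ 539.3 -137.6   78.6]
pk 572 z [21.6 92.4 96.4] rect [ 440.5 -126.8] [70.3 84.3] 74.5 circ [ 442.4 -130. ] 50.9 mean [ 439.9 -111.2   80.4]
```

View pics/crop0.png

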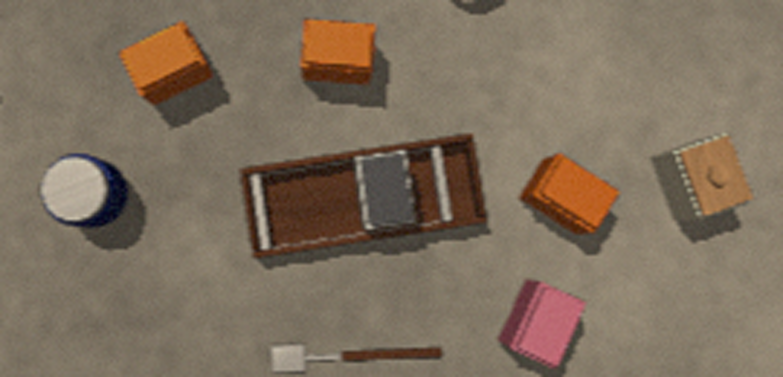

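The crop confirms that the grey tin with the dark lid stands between the two pale liner plates, at about (259,212) and (441,185) in the crop. Next I'll cross-check with the side view and measure the plates in the caddy frame.

Run:
```python
from h import *
for n,f in(('top','top0'),('side','side0')):
    P=cloud(n,np.load(f'pics/{f}.npy')).reshape(-1,3)
    I=cv2.imread(f'pics/{f}.png')[:,:,::-1].reshape(-1,3).astype(int)
    ok=~np.isnan(P[:,0]); P=P[ok];I=I[ok]
    def near(x,y,r,z0,z1): return (np.hypot(P[:,0]-x,P[:,1]-y)<r)&(P[:,2]>z0)&(P[:,2]<z1)
    def rect(nm,m):
        r=cv2.minAreaRect(P[m][:,:2].astype(np.float32)); print(n,nm,m.sum(),np.round(r[0],1),np.round(r[1],1),round(r[2],1),'zmed',round(np.median(P[m][:,2]),1))
    rect('jarlid',near(553,252,45,92,102)); rect('canlid',near(551,-252,45,84,91)); rect('tinlid',near(547,9,42,95,106)); rect('rim',near(545,25,115,37,44))
    a=np.deg2rad(7.1); c=np.array([544.8,25.1]); L=(P[:,:2]-c)@np.array([[np.cos(a),-np.sin(a)],[np.sin(a),np.cos(a)]])
    grey=(I.max(1)-I.min(1)<30)&(I.min(1)>110)
    m=grey&(abs(L[:,0])<28)&(abs(L[:,1])<97)&(P[:,2]>28)&(P[:,2]<37)
    for s in(-1,1):
        k=m&(L[:,1]*s>35); 
        if k.sum()>3: print(n,'plate',s,k.sum(),np.round(np.percentile(L[k][:,1],[2,50,98]),1),np.median(P[k][:,2]))
    tl=(abs(L[:,0])<34)&(abs(L[:,1])<60)&(P[:,2]>96); print('tin in caddy',np.round(np.percentile(L[tl],[1,99],axis=0).mean(0),1))
```

```text
top jarlid 375 [554.3 252.1] [48.2 47.5] 88.5 zmed 96.1
top canlid 369 [ 551.5 -252.1] [54.7 43.8] 19.7 zmed 87.8
top tinlid 346 [547.2   9. ] [52.1 33.9] 6.4 zmed 100.1
top rim 502 [578.9  29.3] [143.8 195.8] 7.1 zmed 40.0
top plate -1 45 [-68.7 -66.2 -63.9] 33.66282217606749
top plate 1 44 [83.1 85.4 88.1] 34.290445440332974
tin in caddy [  0.1 -16.3]
side jarlid 608 [552.3 251.6] [48.1 50.5] 25.6 zmed 96.2
side canlid 172 [ 549.  -252.1] [51.9 45.2] 18.1 zmed 87.7
side tinlid 304 [545.    8.6] [52.3 37.7] 8.1 zmed 99.9
side rim 551 [579.8  28.9] [149.7 197.1] 7.4 zmed 39.7
tin in caddy [ -1.8 -16.2]
```

Request:
arm_command:
  plan: [0,0,0,0,0,-0.141,87,0,0,0,0,0,-0.141,87,0,0,0,0,0,-0.141,87,0,0,0,0,0,-0.141,87,0,0,0,0,0,-0.141,87,0,0,0,0,0,-0.141,87,0,0,0,0,0,-0.141,87,0,0,0,0,0,-0.141,87,0,0,0,0,0,-0.141,87,0,0,0,0,0,-0.142,87]
  force: 30

```text
t: 1.1
ee_pos: [168.0, -575.9, 233.0]
eef_rot: [-3.134, -0.204, 0.0]
force: [1.3, -0.1, 0.3]
gripper_width: 86.9
```

Request:
arm_command:
  plan: [30,-35.5,0,0,0,0,87,30,-35.5,0,0,0,0,87,30,-35.5,0,0,0,0,87,30,-35.5,0,0,0,0,87,30,-35.5,0,0,0,0,87,30,-35.5,0,0,0,0,87,30,-35.5,0,0,0,0,87,30,-35.5,0,0,0,0,87,30,-35.5,0,0,0,0,87,30,-35.5,0,0,0,0,87]

```text
t: 2.1
ee_pos: [422.3, -184.8, 233.4]
eef_rot: [-3.136, -0.194, 0.0]
force: [-0.1, -0.0, 0.7]
gripper_width: 87.0
```

Request:
arm_command:
  plan: [29.3,-35.4,0,0,0,0,87,29.3,-35.4,0,0,0,0,87,29.3,-35.4,0,0,0,0,87,29.3,-35.4,0,0,0,0,87,29.5,-35.4,0,0,0,0,87,0,0,40,0,0,0,87,0,0,40,0,0,0,87,0,0,35,0,0,0,87,0,0,0,0,0,0,87]

```text
t: 3.0
ee_pos: [542.1, 7.5, 111.9]
eef_rot: [-3.134, -0.195, 0.018]
force: [0.0, -0.4, -0.7]
gripper_width: 86.7
```

Run:
```python
from h import *
s=read_state(); print(s['ee_pos'],s['eef_rot'],s['dq'].round(3))
P=[cap(n,n+'1') for n in('side','top')]
a=cv2.resize(P[0][0][120:280,200:440],None,fx=1.66,fy=1.66);b=cv2.resize(P[1][0][165:325,165:405],None,fx=1.66,fy=1.66)
cv2.imwrite('pics/c1.png',np.hstack([a,b])[:,:,::-1])
s=read_state(); print(s['ee_pos'],s['eef_rot'],s['q'].round(3))
```

```text
[542.09945579   7.52133568 111.87355466] [-3.13422628 -0.19526486  0.0181189 ] [-0.007 -0.038 -0.106  0.002  0.062 -0.001]
[545.12587574   7.13415632 118.71458355] [-3.13537878e+00 -1.94515554e-01  2.24634736e-03] [-0.049 -0.047  1.574  0.     1.616 -0.173]
```

View pics/c1.png

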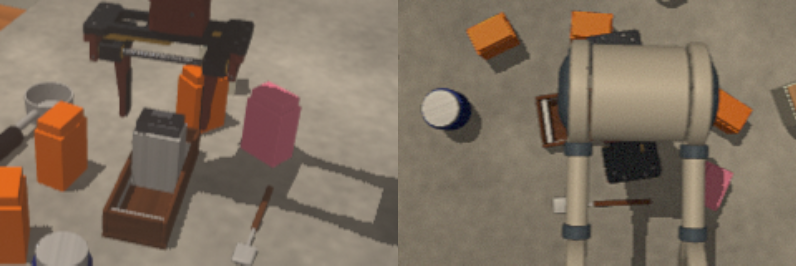

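Request:
arm_command:
  plan: [0,0,20,0,0,0,87,0,0,20,0,0,0,87,0,0,14,0,0,0,87,0,0,0,0,0,0,56,0,0,0,0,0,0,56,0,0,0,0,0,0,56,0,0,0,0,0,0,56,0,0,0,0,0,0,56]
  force: 30

```text
t: 3.9
ee_pos: [546.3, 7.1, 66.1]
eef_rot: [3.135, 0.195, 0.004]
force: [0.7, 0.1, 3.1]
gripper_width: 58.1
```

Request:
arm_command:
  plan: [0,5,0,0,0,0,56,0,5,0,0,0,0,56,0,5,0,0,0,0,56,0,5,0,0,0,0,56,0,0,0,0,0,0,56]

```text
t: 4.4
ee_pos: [548.9, -12.8, 66.2]
eef_rot: [-3.135, -0.195, -0.004]
force: [1.2, 1.8, 7.8]
gripper_width: 57.9
```

Request:
arm_command:
  plan: [0,2,0,0,0,0,56,0,2,0,0,0,0,56,0,0,0,0,0,0,56]

```text
t: 4.7
ee_pos: [549.4, -16.5, 66.2]
eef_rot: [-3.135, -0.195, -0.004]
force: [0.9, 1.9, 7.4]
gripper_width: 57.9
```

Request:
arm_command:
  plan: [0,1,0,0,0,0,56,0,1,0,0,0,0,56,0,0,0,0,0,0,56]

```text
t: 5.0
ee_pos: [549.6, -18.2, 66.2]
eef_rot: [-3.134, -0.195, -0.004]
force: [0.7, 3.9, 7.2]
gripper_width: 57.8
```

Request:
arm_command:
  plan: [0,1,0,0,0,0,56,0,0,0,0,0,0,56]

```text
t: 5.2
ee_pos: [549.7, -19.1, 66.2]
eef_rot: [-3.134, -0.195, -0.004]
force: [0.4, 4.8, 6.6]
gripper_width: 57.8
```

Request:
arm_command:
  plan: [0,1,0,0,0,0,56,0,0,0,0,0,0,56]

```text
t: 5.4
ee_pos: [549.8, -20.1, 66.2]
eef_rot: [-3.134, -0.195, -0.004]
force: [0.7, 3.3, 7.2]
gripper_width: 57.9
```

Request:
arm_command:
  plan: [0,1,0,0,0,0,56,0,0,0,0,0,0,56]

```text
t: 5.6
ee_pos: [549.9, -21.1, 66.2]
eef_rot: [-3.134, -0.195, -0.004]
force: [-0.0, 4.2, 7.1]
gripper_width: 57.8
```

Request:
arm_command:
  plan: [0,1,0,0,0,0,56,0,0,0,0,0,0,56]

```text
t: 5.8
ee_pos: [549.9, -21.5, 66.2]
eef_rot: [-3.133, -0.196, -0.004]
force: [-0.1, 6.9, 8.2]
gripper_width: 58.1
```

Request:
arm_command:
  plan: [0,1,0,0,0,0,56,0,0,0,0,0,0,56]

```text
t: 6.0
ee_pos: [550.0, -21.6, 66.3]
eef_rot: [-3.131, -0.197, -0.004]
force: [-0.8, 8.5, 7.7]
gripper_width: 57.9
```

Request:
arm_command:
  plan: [0,1,0,0,0,0,56,0,0,0,0,0,0,56]

```text
t: 6.2
ee_pos: [550.0, -21.7, 66.3]
eef_rot: [-3.13, -0.197, -0.003]
force: [-1.3, 11.5, 8.6]
gripper_width: 57.9
```

Request:
arm_command:
  plan: [0,-2.5,-1,0,0,0,56,1.5,0,0,0,0,0,56,0,0,0,0,0,0,56]

```text
t: 6.5
ee_pos: [549.9, -21.4, 66.2]
eef_rot: [-3.134, -0.195, 0.003]
force: [-4.5, 4.1, 7.5]
gripper_width: 58.2
```

Request:
arm_command:
  plan: [1,0,0,0,0,0,56,0,0,0,0,0,0,56]

```text
t: 6.7
ee_pos: [550.1, -21.4, 66.2]
eef_rot: [-3.134, -0.195, 0.006]
force: [-7.9, 4.0, 9.8]
gripper_width: 57.8
```

Request:
arm_command:
  plan: [1,0,0,0,0,0,56,0,0,0,0,0,0,56]

```text
t: 6.9
ee_pos: [550.4, -21.3, 66.2]
eef_rot: [-3.134, -0.195, 0.009]
force: [-10.6, 4.3, 11.5]
gripper_width: 57.8
```

Request:
arm_command:
  plan: [1,0,0,0,0,0,56,0,0,0,0,0,0,56]

```text
t: 7.1
ee_pos: [551.0, -21.3, 66.3]
eef_rot: [-3.134, -0.195, 0.01]
force: [-13.7, 3.9, 13.2]
gripper_width: 57.6
```

Request:
arm_command:
  plan: [-4,0,0,0,0,0,56,-2,0,0,0,0,0,56,0,0,0,0,0,0,56]

```text
t: 7.4
ee_pos: [548.6, -21.6, 66.3]
eef_rot: [-3.134, -0.195, -0.005]
force: [2.0, 5.0, 2.9]
gripper_width: 57.8
```

Request:
arm_command:
  plan: [-2,0,0,0,0,0,56,0,0,0,0,0,0,56]

```text
t: 7.6
ee_pos: [547.2, -21.8, 66.3]
eef_rot: [-3.134, -0.196, -0.007]
force: [5.2, 5.2, 2.0]
gripper_width: 58.3
```

Request:
arm_command:
  plan: [-1,0,0,0,0,0,56,0,0,0,0,0,0,56]

```text
t: 7.8
ee_pos: [547.1, -21.8, 66.3]
eef_rot: [-3.134, -0.196, -0.01]
force: [9.3, 5.5, -0.3]
gripper_width: 57.7
```

Request:
arm_command:
  plan: [-1,0,0,0,0,0,56,0,0,0,0,0,0,56]

```text
t: 8.0
ee_pos: [547.0, -21.8, 66.4]
eef_rot: [-3.134, -0.196, -0.014]
force: [12.2, 6.0, -2.4]
gripper_width: 57.9
```

Request:
arm_command:
  plan: [4,0,0,0,0,0,56,1,0,0,0,0,0,56,0,0,0,0,0,0,56]

```text
t: 8.3
ee_pos: [547.8, -21.7, 66.2]
eef_rot: [-3.134, -0.195, 0.004]
force: [-5.8, 3.8, 8.2]
gripper_width: 57.9
```

Request:
arm_command:
  plan: [1,0.5,0,0,0,0,56,0,0,0,0,0,0,56]

```text
t: 8.5
ee_pos: [547.9, -21.8, 66.3]
eef_rot: [-3.133, -0.195, 0.007]
force: [-9.1, 6.3, 9.6]
gripper_width: 57.8
```

Request:
arm_command:
  plan: [0,0,0,0,0,0,87,0,0,0,0,0,0,87,0,0,0,0,0,0,87,0,0,0,0,0,0,87]

```text
t: 8.9
ee_pos: [549.6, -22.9, 65.2]
eef_rot: [3.135, 0.194, -0.001]
force: [0.3, -0.2, -0.9]
gripper_width: 85.6
```

Request:
arm_command:
  plan: [0,0,-40,0,0,0,87,0,0,-35,0,0,0,87,-4.6,37.9,0,0,0,0,87,-4.6,37.9,0,0,0,0,87,-4.6,37.9,0,0,0,0,87,-4.6,37.9,0,0,0,0,87,-4.6,37.9,0,0,0,0,87,-4.6,37.9,0,0,0,0,87,0,0,0,0,0,-0.1,87,0,0,0,0,0,-0.1,87]

```text
t: 9.9
ee_pos: [550.0, -253.3, 140.0]
eef_rot: [-3.1, -0.509, 0.001]
force: [0.1, 0.2, 0.5]
gripper_width: 86.9
```

Run:
```python
from h import *
p,d=cap('side','side2');q,e=cap('top','top2')
a=cv2.resize(p[120:280,200:440],None,fx=1.66,fy=1.66);b=cv2.resize(q[150:310,230:470],None,fx=1.66,fy=1.66)
cv2.imwrite('pics/c2.png',np.hstack([a,b])[:,:,::-1])
s=read_state(); print(s['ee_pos'],s['eef_rot'])
for n,D in(('side',d),('top',e)):
    P=cloud(n,D).reshape(-1,3); m=(abs(P[:,0]-548)<45)&(abs(P[:,1]+20)<45)&(P[:,2]>96)&(P[:,2]<106)
    r=cv2.minAreaRect(P[m][:,:2].astype(np.float32)); print(n,m.sum(),r, np.median(P[m][:,2]))
```

```text
[ 550.20371866 -252.24188514  140.23024823] [-3.10024753e+00 -5.06505980e-01  8.60610555e-04]
side 273 ((545.4363403320312, -17.06412696838379), (51.51129913330078, 35.83003616333008), 8.553175926208496) 99.92689853324254
top 346 ((547.4434814453125, -17.00707244873047), (51.54925537109375, 33.76952362060547), 8.18450927734375) 100.27615088967747
```

View pics/c2.png

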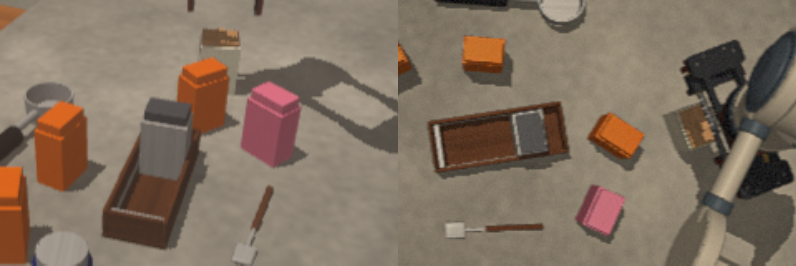

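Run:
```python
from h import *
for n,f in(('top','top0'),('top','top2'),('side','side2')):
    P=cloud(n,np.load(f'pics/{f}.npy')).reshape(-1,3)
    a=np.deg2rad(7.1); c=np.array([544.8,25.1]); Rm=np.array([[np.cos(a),-np.sin(a)],[np.sin(a),np.cos(a)]]); L=(P[:,:2]-c)@Rm
    m=(P[:,2]>36.5)&(P[:,2]<43.5)&(abs(L[:,0])<42)&(abs(L[:,1])<105)
    for s in(-1,1):
        k=m&(L[:,0]*s>28)&(abs(L[:,1])<90); 
        if k.sum()<10: continue
        z=np.polyfit(L[k][:,1],L[k][:,0],1); print(f,'rim',s,k.sum(),'slope deg',round(np.degrees(z[0]),2),'x',round(z[1],2))
    r=cv2.minAreaRect(L[m].astype(np.float32)); print(f,np.round(r[0],2),np.round(r[1],1),r[2])
```

```text
top0 rim -1 169 slope deg -0.06 x -34.67
top0 rim 1 170 slope deg -0.04 x 34.3
top0 [-0.04 -0.09] [ 74.9 195.8] 0.0463235005736351
top2 rim -1 175 slope deg -0.05 x -34.58
top2 rim 1 178 slope deg -0.05 x 34.2
top2 [-0.05  0.12] [ 74.9 195.6] 0.04386238008737564
side2 rim -1 187 slope deg -0.29 x -36.69
side2 rim 1 144 slope deg -0.39 x 31.97
side2 [-2.01  0.34] [197.8  75.5] 89.91398620605469
```

Request:
arm_command:
  plan: [0,0,30,0,0,0,87,0,0,30,0,0,0,87,0,0,21,0,0,0,87,0,0,0,0,0,0,56,0,0,0,0,0,0,56,0,0,0,0,0,0,56,0,0,0,0,0,0,56,0,0,0,0,0,0,56]

```text
t: 10.8
ee_pos: [551.1, -252.3, 61.8]
eef_rot: [3.098, 0.506, 0.003]
force: [-0.7, 0.1, 5.0]
gripper_width: 58.1
```

Request:
arm_command:
  plan: [0,0,-20,0,0,0,56,0,0,-40,0,0,0,56,0,0,-40,0,0,0,56,0,0,-20,0,0,0.099,56,0,0,0,0,0,0.099,56,4,-42.3,0,0,0,0,56,4,-42.3,0,0,0,0,56,4,-42.3,0,0,0,0,56,4,-42.3,0,0,0,0,56,4,-42.3,0,0,0,0,56]
  force: 35

```text
t: 11.8
ee_pos: [543.3, -37.6, 179.6]
eef_rot: [-3.135, -0.197, -0.0]
force: [-0.4, 0.0, -2.8]
gripper_width: 57.7
```

Request:
arm_command:
  plan: [4,-42.3,0,0,0,0,56,4,-42.3,0,0,0,0,56,0,0,0,0,0,0,56,0,0,0,0,0,0,56,0,0,0,0,0,0,56]

```text
t: 12.3
ee_pos: [541.0, 44.8, 179.5]
eef_rot: [3.135, 0.197, -0.0]
force: [0.2, 0.2, -2.6]
gripper_width: 57.7
```

Request:
arm_command:
  plan: [0.6,0,30,0,0,0,56,0,0,30,0,0,0,56,0,0,8,0,0,0,56,0,0,0,0,0,0,56,0,0,0,0,0,0,56]

```text
t: 12.8
ee_pos: [542.2, 45.1, 113.1]
eef_rot: [3.135, 0.196, 0.003]
force: [0.6, 0.2, -1.5]
gripper_width: 57.5
```

Run:
```python
from h import *
p,d=cap('side','side3')
cv2.imwrite('pics/c3.png',cv2.resize(p[100:280,190:430],None,fx=3,fy=3,interpolation=2)[:,:,::-1])
s=read_state(); print(s['ee_pos'],s['eef_rot'],s['force'])
P=cloud('side',d).reshape(-1,3)
a=np.deg2rad(7.15); c=np.array([544.8-2,25.3]); Rm=np.array([[np.cos(a),-np.sin(a)],[np.sin(a),np.cos(a)]]); L=(P[:,:2]-c)@Rm
I=p.reshape(-1,3).astype(int)
m=(I.min(1)>120)&(I.max(1)-I.min(1)<40)&(abs(L[:,0])<40)&(L[:,1]>-15)&(L[:,1]<70)&(P[:,2]>44)&(P[:,2]<135)
print(m.sum(), np.percentile(P[m][:,2],[1,5,95]), np.percentile(L[m],[2,50,98],axis=0))
```

```text
[542.51983857  45.235354   113.65180869] [3.13529569 0.19648929 0.00438567] [ 0.2130212   0.01254355 -2.64091109]
46 [ 54.88564804  56.13340201 132.42571733] [[-25.76796776  38.21912   ]
 [  2.56657868  40.25488415]
 [ 29.72565167  42.22339723]]
```

View pics/c3.png

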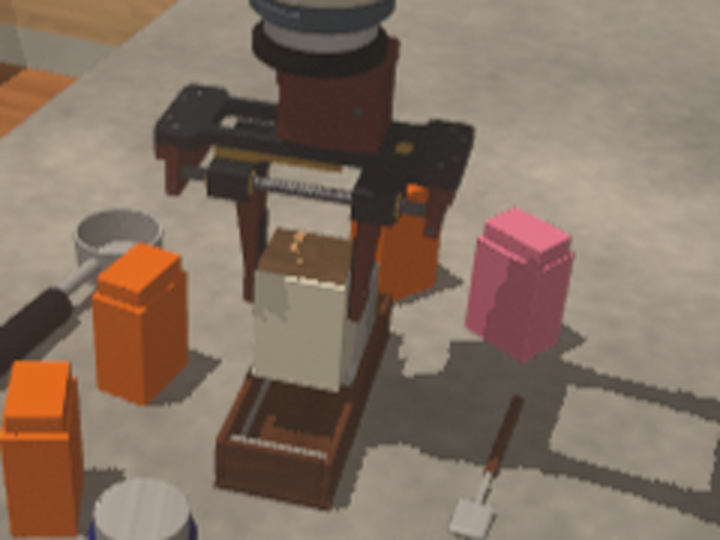

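Request:
arm_command:
  plan: [-0.6,0,8,0,0,0,56,0,0,5,0,0,0,56,0,0,5,0,0,0,56,0,0,2,0,0,0,56]

```text
t: 13.25
ee_pos: [540.6, 45.7, 90.8]
eef_rot: [-3.135, -0.198, 0.002]
force: [-0.6, -0.2, -2.0]
gripper_width: 57.3
```

Request:
arm_command:
  plan: [0,0,6,0,0,0,56,0,0,6,0,0,0,56,0,0,5,0,0,0,56,0,0,0,0,0,0,56]

```text
t: 13.65
ee_pos: [540.4, 45.6, 73.4]
eef_rot: [-3.135, -0.198, 0.003]
force: [0.4, -0.4, -2.5]
gripper_width: 58.1
```

Request:
arm_command:
  plan: [2,0,0,0,0,0,56,0,0,0,0,0,0,56]

```text
t: 13.85
ee_pos: [543.4, 46.0, 75.0]
eef_rot: [3.135, 0.198, 0.001]
force: [0.1, 0.5, -2.2]
gripper_width: 57.8
```

Request:
arm_command:
  plan: [1,0,0,0,0,0,56,0,0,0,0,0,0,56]

```text
t: 14.05
ee_pos: [543.9, 46.0, 74.9]
eef_rot: [3.135, 0.198, -0.001]
force: [-1.8, -0.4, -1.7]
gripper_width: 57.8
```

Request:
arm_command:
  plan: [1,0,0,0,0,0,56,0,0,0,0,0,0,56]

```text
t: 14.25
ee_pos: [544.0, 46.0, 74.8]
eef_rot: [3.135, 0.198, -0.004]
force: [-5.6, -1.1, 0.8]
gripper_width: 57.9
```

Request:
arm_command:
  plan: [1,0,0,0,0,0,56,0,0,0,0,0,0,56]

```text
t: 14.45
ee_pos: [544.1, 46.0, 74.8]
eef_rot: [3.135, 0.198, -0.008]
force: [-9.7, -0.9, 4.2]
gripper_width: 57.9
```

Request:
arm_command:
  plan: [-4.8,0,0,0,0,0,56,0,3,5,0,0,0,56,0,5,0,0,0,0,56,0,4,0,0,0,0,56,0,0,0,0,0,0,56]

```text
t: 14.95
ee_pos: [542.9, 33.1, 69.6]
eef_rot: [3.135, 0.196, 0.0]
force: [-0.4, 0.1, -1.9]
gripper_width: 57.7
```

Request:
arm_command:
  plan: [0,3,0,0,0,0,56,0,0,0,0,0,0,56]

```text
t: 15.15
ee_pos: [543.3, 30.5, 69.7]
eef_rot: [3.135, 0.197, 0.0]
force: [-0.1, 0.3, -2.7]
gripper_width: 57.9
```

Request:
arm_command:
  plan: [0,1.5,0,0,0,0,56,0,0,0,0,0,0,56]

```text
t: 15.35
ee_pos: [543.3, 29.2, 69.7]
eef_rot: [3.135, 0.198, 0.0]
force: [1.2, 0.2, -2.7]
gripper_width: 57.6
```

Request:
arm_command:
  plan: [0,1,0,0,0,0,56,0,0,0,0,0,0,56]

```text
t: 15.55
ee_pos: [543.4, 28.3, 69.6]
eef_rot: [3.135, 0.198, 0.0]
force: [-0.2, -0.5, -2.6]
gripper_width: 57.6
```

Request:
arm_command:
  plan: [0,1,0,0,0,0,56,0,0,0,0,0,0,56]

```text
t: 15.75
ee_pos: [543.5, 27.2, 69.6]
eef_rot: [3.135, 0.198, 0.0]
force: [0.6, 0.3, -2.6]
gripper_width: 57.9
```

Request:
arm_command:
  plan: [0,1,0,0,0,0,56,0,0,0,0,0,0,56]

```text
t: 15.95
ee_pos: [543.6, 26.3, 69.6]
eef_rot: [-3.135, -0.198, 0.0]
force: [0.2, 0.6, -3.0]
gripper_width: 57.5
```

Request:
arm_command:
  plan: [0,1,0,0,0,0,56,0,0,0,0,0,0,56]

```text
t: 16.15
ee_pos: [543.9, 25.5, 69.7]
eef_rot: [-3.135, -0.198, -0.0]
force: [-0.6, 1.5, -3.2]
gripper_width: 57.9
```

Request:
arm_command:
  plan: [0,1,0,0,0,0,56,0,0,0,0,0,0,56]

```text
t: 16.35
ee_pos: [543.8, 25.3, 69.8]
eef_rot: [-3.133, -0.199, 0.0]
force: [-1.0, 5.1, -0.8]
gripper_width: 57.7
```

Request:
arm_command:
  plan: [0,1,0,0,0,0,56,0,0,0,0,0,0,56]

```text
t: 16.55
ee_pos: [543.8, 25.2, 70.0]
eef_rot: [-3.132, -0.2, 0.0]
force: [-2.0, 6.9, 0.6]
gripper_width: 57.7
```

Request:
arm_command:
  plan: [0,1,0,0,0,0,56,0,0,0,0,0,0,56]

```text
t: 16.75
ee_pos: [543.8, 25.1, 70.1]
eef_rot: [-3.13, -0.2, 0.0]
force: [-3.0, 10.1, 1.5]
gripper_width: 57.7
```

Request:
arm_command:
  plan: [0,1,0,0,0,0,56,0,0,0,0,0,0,56]

```text
t: 16.95
ee_pos: [543.8, 24.9, 70.2]
eef_rot: [-3.128, -0.201, 0.001]
force: [-3.9, 13.5, 1.8]
gripper_width: 58.1
```

Request:
arm_command:
  plan: [0,1,0,0,0,0,56,0,0,0,0,0,0,56]

```text
t: 17.15
ee_pos: [543.8, 24.8, 70.4]
eef_rot: [-3.127, -0.201, 0.001]
force: [-4.2, 16.2, 3.2]
gripper_width: 57.5
```

Request:
arm_command:
  plan: [0,-4.5,0,0,0,0,56,0,0,1.5,0,0,0,56,0,0,0,0,0,0,56]

```text
t: 17.45
ee_pos: [543.9, 25.4, 68.3]
eef_rot: [-3.134, -0.199, -0.001]
force: [-0.2, 5.7, -0.3]
gripper_width: 58.0
```

Request:
arm_command:
  plan: [0,0,1,0,0,0,56,0,0,0,0,0,0,56]

```text
t: 17.65
ee_pos: [544.0, 25.4, 67.8]
eef_rot: [-3.134, -0.198, -0.001]
force: [-2.7, 4.7, 1.8]
gripper_width: 57.5
```

Request:
arm_command:
  plan: [0,0,1,0,0,0,56,0,0,0,0,0,0,56]

```text
t: 17.85
ee_pos: [544.0, 25.4, 67.8]
eef_rot: [-3.134, -0.198, -0.002]
force: [-3.7, 6.0, 7.2]
gripper_width: 57.8
```

Request:
arm_command:
  plan: [0,0,-1,0,0,0,87,0,0,0,0,0,0,87,0,0,0,0,0,0,87,0,0,0,0,0,0,87]

```text
t: 18.25
ee_pos: [543.8, 24.3, 66.9]
eef_rot: [3.135, 0.197, -0.0]
force: [0.3, 0.3, 0.3]
gripper_width: 85.3
```

Request:
arm_command:
  plan: [0,0,-20,0,0,0,87,0,0,-40,0,0,0,87,0,0,-15,0,0,0,87,6.3,-37.3,0,0,0,0,87,6.3,-37.3,0,0,0,0,87,6.3,-37.3,0,0,0,0,87,6.3,-37.3,0,0,0,0,87,6.3,-37.3,0,0,0,0,87,6.3,-37.3,0,0,0,0,87,0,0,0,0,0,0,87]

```text
t: 19.25
ee_pos: [552.5, 255.6, 140.9]
eef_rot: [-3.134, -0.205, 0.002]
force: [0.5, -0.6, 0.5]
gripper_width: 87.2
```

Run:
```python
from h import *
p,d=cap('side','side4');q,e=cap('top','top4')
a=cv2.resize(p[100:340,190:430],None,fx=1.66,fy=1.66);b=cv2.resize(q[110:350,170:410],None,fx=1.66,fy=1.66)
cv2.imwrite('pics/c4.png',np.hstack([a,b])[:,:,::-1])
s=read_state(); print(s['ee_pos'],s['eef_rot'])
a=np.deg2rad(7.15); Rm=np.array([[np.cos(a),-np.sin(a)],[np.sin(a),np.cos(a)]])
for n,D,c in(('side',d,[542.8,25.3]),('top',e,[544.8,25.1])):
    P=cloud(n,D).reshape(-1,3); L=(P[:,:2]-c)@Rm
    for nm,lo,hi,z0,z1 in(('tin',-65,-24,96,104),('can',-24,35,90,97.5)):
        m=(abs(L[:,0])<35)&(L[:,1]>lo)&(L[:,1]<hi)&(P[:,2]>z0)&(P[:,2]<z1)
        if m.sum()<20: continue
        r=cv2.minAreaRect(L[m].astype(np.float32)); print(n,nm,m.sum(),np.round(r[0],1),np.round(r[1],1),round(r[2],1), np.median(P[m][:,2]))
    I=(p if n=='side' else q).reshape(-1,3).astype(int); g=(I.max(1)-I.min(1)<30)&(I.min(1)>110)
    m=g&(abs(L[:,0])<27)&(L[:,1]>70)&(L[:,1]<97)&(P[:,2]>30)&(P[:,2]<37); print(n,'plate+',m.sum(),np.percentile(L[m][:,1],[3,50,97]).round(1) if m.any() else '')
    m=(np.hypot(P[:,0]-553.5,P[:,1]-252)<40)&(P[:,2]>93)&(P[:,2]<99.5)
    if m.sum()>50: print(n,'jar',m.sum(),cv2.minAreaRect(P[m][:,:2].astype(np.float32)))
```

```text
[552.98834762 251.95734228 141.20622637] [ 3.13426098e+00  2.00179262e-01 -1.39535798e-03]
side tin 194 [ -2.6 -44.1] [34.6 53.9] 86.1 99.87847222136512
side can 141 [-17.7  -0.3] [19.3 42.6] 0.6 93.91000659262806
side plate+ 10 [80.7 82.5 84.2]
side jar 593 ((551.931640625, 251.2138671875), (48.909645080566406, 49.1014518737793), 52.168270111083984)
top tin 331 [ -2.6 -42.7] [34.  51.7] 89.9 100.05855069674874
top can 372 [-0.2  0.3] [53.6 41.7] 0.2 94.11978042305321
top plate+ 38 [83.3 85.8 88.1]
top jar 170 ((555.25634765625, 239.2183074951172), (48.04130554199219, 22.95003318786621), 6.496175765991211)
```

View pics/c4.png

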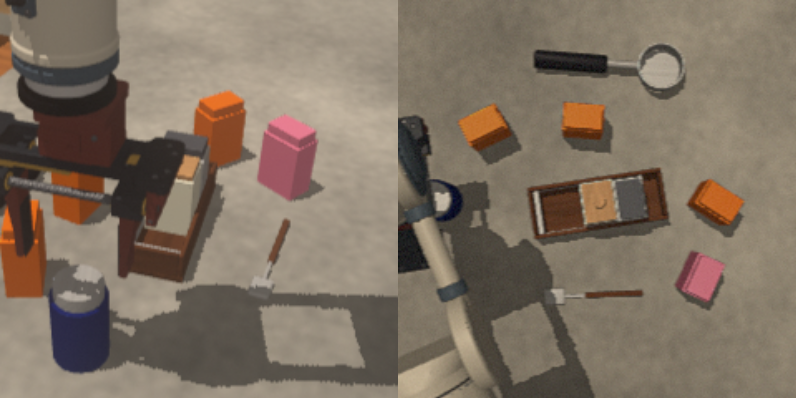

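Request:
arm_command:
  plan: [0,0,30,0,0,0,87,0,0,30,0,0,0,87,0,0,20,0,0,0,87,0,0,0,0,0,0,56,0,0,0,0,0,0,56,0,0,0,0,0,0,56,0,0,0,0,0,0,56,0,0,0,0,0,0,56]
  force: 30

```text
t: 20.15
ee_pos: [553.7, 251.7, 64.1]
eef_rot: [-3.135, -0.198, -0.003]
force: [-1.9, -1.3, 4.8]
gripper_width: 57.2
```

Request:
arm_command:
  plan: [0,0,-15,0,0,0,56,0,0,-30,0,0,0,56,0,0,-25,0,0,0,56,-7.6,33.1,0,0,0,0,56,-7.6,33.1,0,0,0,0,56,-7.6,33.1,0,0,0,0,56,-7.6,33.1,0,0,0,0,56,-7.6,33.1,0,0,0,0,56,0,0,0,0,0,0,56,0,0,0,0,0,0,56]

```text
t: 21.15
ee_pos: [536.4, 82.3, 132.8]
eef_rot: [-3.135, -0.195, -0.001]
force: [-0.8, 0.4, -1.9]
gripper_width: 57.3
```

Run:
```python
from h import *
p,d=cap('side','side5')
cv2.imwrite('pics/c5.png',cv2.resize(p[100:300,170:430],None,fx=2.9,fy=2.9,interpolation=2)[:,:,::-1])
s=read_state(); print(s['ee_pos'],s['eef_rot'],s['force'])
```

```text
[536.44985727  83.02081744 132.66357214] [-3.13476207e+00 -1.97239274e-01 -9.82553009e-04] [-0.64215097  0.71939852 -3.06538137]
```

View pics/c5.png

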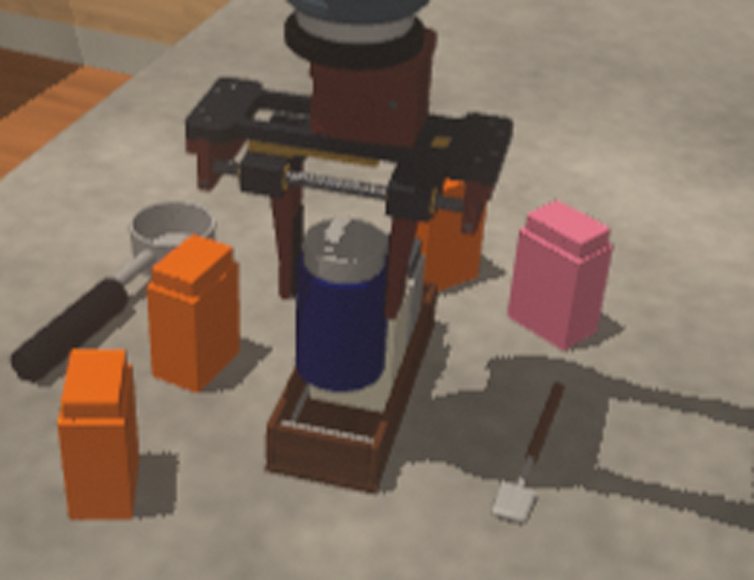

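Request:
arm_command:
  plan: [0,0,12,0,0,0,56,0,0,12,0,0,0,56,0,2,0,0,0,0,56,0,2,0,0,0,0,56,0,0,0,0,0,0,56]

```text
t: 21.7
ee_pos: [536.9, 78.6, 108.2]
eef_rot: [3.135, 0.198, 0.0]
force: [0.2, -0.0, -3.0]
gripper_width: 56.8
```

Request:
arm_command:
  plan: [0,1,0,0,0,0,56,0,0,0,0,0,0,56]

```text
t: 21.9
ee_pos: [537.2, 77.6, 108.6]
eef_rot: [-3.135, -0.198, -0.001]
force: [0.2, 0.6, -2.1]
gripper_width: 57.3
```

Request:
arm_command:
  plan: [0,1,0,0,0,0,56,0,0,0,0,0,0,56]

```text
t: 22.1
ee_pos: [537.1, 76.6, 108.3]
eef_rot: [3.135, 0.198, 0.0]
force: [0.8, -0.4, -2.5]
gripper_width: 57.0
```

Request:
arm_command:
  plan: [0,1,0,0,0,0,56,0,0,0,0,0,0,56]

```text
t: 22.3
ee_pos: [537.2, 75.9, 108.2]
eef_rot: [-3.135, -0.198, -0.0]
force: [-0.7, 1.8, -1.7]
gripper_width: 56.6
```

Request:
arm_command:
  plan: [0,1,0,0,0,0,56,0,0,0,0,0,0,56]

```text
t: 22.5
ee_pos: [537.2, 75.5, 108.4]
eef_rot: [-3.134, -0.199, -0.0]
force: [-1.3, 4.0, -0.9]
gripper_width: 57.4
```

Request:
arm_command:
  plan: [0,0.5,0,0,0,0,56,0,0,0,0,0,0,56]

```text
t: 22.7
ee_pos: [537.2, 75.4, 108.5]
eef_rot: [-3.133, -0.199, -0.0]
force: [-2.9, 6.3, -0.4]
gripper_width: 57.1
```

Request:
arm_command:
  plan: [0,-2.7,0,0,0,0,56,0.1,0,3,0,0,0,56,0,0,3,0,0,0,56,0,0,0,0,0,0,56]

```text
t: 23.1
ee_pos: [536.8, 76.5, 101.1]
eef_rot: [3.135, 0.197, -0.002]
force: [-0.3, -0.1, -2.9]
gripper_width: 56.8
```

Request:
arm_command:
  plan: [0,0,2,0,0,0,56,0,0,2,0,0,0,56,0,0,0,0,0,0,56]

```text
t: 23.4
ee_pos: [536.9, 76.8, 97.6]
eef_rot: [3.135, 0.198, -0.001]
force: [0.0, 0.0, -2.9]
gripper_width: 56.9
```

Request:
arm_command:
  plan: [0,0,1.5,0,0,0,56,0,0,1.5,0,0,0,56,0,0,0,0,0,0,56]

```text
t: 23.7
ee_pos: [537.0, 76.9, 94.8]
eef_rot: [3.135, 0.198, -0.001]
force: [0.1, 1.0, -2.8]
gripper_width: 57.0
```

Request:
arm_command:
  plan: [0,0,1.5,0,0,0,56,0,0,1.5,0,0,0,56,0,0,0,0,0,0,56]

```text
t: 24.0
ee_pos: [537.0, 76.9, 91.8]
eef_rot: [-3.135, -0.198, 0.001]
force: [0.7, -0.1, -3.1]
gripper_width: 56.8
```

Request:
arm_command:
  plan: [0,0,2,0,0,0,56,0,0,2,0,0,0,56,0,0,0,0,0,0,56]

```text
t: 24.3
ee_pos: [536.9, 76.9, 87.6]
eef_rot: [3.135, 0.198, -0.001]
force: [0.5, 0.4, -2.7]
gripper_width: 56.9
```

Request:
arm_command:
  plan: [0,0,2,0,0,0,56,0,0,2,0,0,0,56,0,0,2,0,0,0,56,0,0,0,0,0,0,56]

```text
t: 24.7
ee_pos: [536.9, 76.9, 81.7]
eef_rot: [3.135, 0.198, -0.001]
force: [-0.1, -0.0, -2.8]
gripper_width: 57.1
```

Request:
arm_command:
  plan: [0,0,2,0,0,0,56,0,0,2,0,0,0,56,0,0,2,0,0,0,56,0,0,2,0,0,0,56,0,0,0,0,0,0,56]

```text
t: 25.2
ee_pos: [536.9, 76.9, 73.7]
eef_rot: [-3.135, -0.198, 0.001]
force: [0.1, -0.2, -2.8]
gripper_width: 57.3
```

Request:
arm_command:
  plan: [0,0,1,0,0,0,56,0,0,1,0,0,0,56,0,0,0,0,0,0,56]

```text
t: 25.5
ee_pos: [537.1, 76.9, 72.0]
eef_rot: [3.135, 0.198, -0.0]
force: [0.0, -0.7, -2.4]
gripper_width: 57.4
```

Request:
arm_command:
  plan: [0,0,1,0,0,0,56,0,0,1,0,0,0,56,0,0,0,0,0,0,56]

```text
t: 25.8
ee_pos: [537.1, 76.9, 70.1]
eef_rot: [-3.135, -0.198, -0.0]
force: [-0.4, 0.7, -2.6]
gripper_width: 56.9
```

Request:
arm_command:
  plan: [0,0,0.7,0,0,0,56,0,0,0,0,0,0,56]

```text
t: 26.0
ee_pos: [537.2, 76.9, 70.1]
eef_rot: [3.135, 0.198, 0.0]
force: [-2.6, -0.9, 1.8]
gripper_width: 57.0
```

Request:
arm_command:
  plan: [0,0,0.7,0,0,0,56,0,0,0,0,0,0,56]

```text
t: 26.2
ee_pos: [537.2, 76.9, 70.0]
eef_rot: [3.135, 0.198, 0.001]
force: [-3.6, -1.4, 6.9]
gripper_width: 57.3
```

Request:
arm_command:
  plan: [0,0,0.7,0,0,0,56,0,0,0,0,0,0,56]

```text
t: 26.4
ee_pos: [537.2, 76.9, 70.0]
eef_rot: [3.135, 0.198, 0.001]
force: [-5.4, -0.4, 9.2]
gripper_width: 56.8
```

The jar sits on the floor at TCP z = 70, as predicted. Now I'll release it and retreat.

Request:
arm_command:
  plan: [0,0,-1.2,0,0,0,87,0,0,0,0,0,0,87,0,0,0,0,0,0,87,0,0,0,0,0,0,87]

```text
t: 26.8
ee_pos: [537.1, 76.9, 68.9]
eef_rot: [-3.135, -0.198, 0.0]
force: [-0.7, -0.7, 0.2]
gripper_width: 85.2
```

Request:
arm_command:
  plan: [0,0,-20,0,0,0,87,0,0,-40,0,0,0,87,0,0,-40,0,0,0,87,0,0,-30,0,0,0,87,0,-40,0,0,0,0,87,0,-40,0,0,0,0,87,0,-40,0,0,0,0,87,0,-40,0,0,0,0,87,0,-40,0,0,0,0,87,0,0,0,0,0,0,87]

```text
t: 27.8
ee_pos: [510.7, 279.5, 198.4]
eef_rot: [-3.134, -0.206, 0.002]
force: [1.0, -0.7, 0.3]
gripper_width: 86.6
```

Run:
```python
from h import *
p,d=cap('side','side6');q,e=cap('top','top6')
a=cv2.resize(p[100:340,190:430],None,fx=1.66,fy=1.66);b=cv2.resize(q[110:350,170:410],None,fx=1.66,fy=1.66)
cv2.imwrite('pics/c6.png',np.hstack([a,b])[:,:,::-1])
s=read_state(); print(s['ee_pos'],s['force'])
a=np.deg2rad(7.15); Rm=np.array([[np.cos(a),-np.sin(a)],[np.sin(a),np.cos(a)]])
for n,D,c in(('side',d,[542.8,25.3]),('top',e,[544.8,25.1])):
    P=cloud(n,D).reshape(-1,3); L=(P[:,:2]-c)@Rm
    for nm,lo,hi,z0,z1 in(('tin',-65,-24,96,104),('can',-22,22,90,97.5),('jar',26,90,97,107)):
        m=(abs(L[:,0])<35)&(L[:,1]>lo)&(L[:,1]<hi)&(P[:,2]>z0)&(P[:,2]<z1)
        if m.sum()<20: continue
        r=cv2.minAreaRect(L[m].astype(np.float32)); 
        A=np.c_[L[m],np.ones(m.sum())]; k=np.linalg.lstsq(A,P[m][:,2],rcond=None)[0]
        print(n,nm,m.sum(),np.round(r[0],1),np.round(r[1],1),round(r[2],1),'z',round(np.median(P[m][:,2]),2),'slope',k[:2].round(3))
    z=cloud(n,np.load(f'pics/{n}0.npy'))[:,:,2]
```

```text
[511.71392614 275.83489895 198.69737106] [-3.38020124e-04  2.23012145e-01  1.11380952e+00]
side jar 98 [ 3.7 61.9] [28.2 50. ] 69.1 z 101.64 slope [ 0.044 -0.037]
top tin 333 [ -2.5 -42.6] [51.8 34. ] 0.3 z 100.21 slope [0.009 0.004]
top can 374 [-0.5  0.4] [41.9 54.4] 89.4 z 94.12 slope [ 0.004 -0.013]
top jar 381 [-1.1 52.9] [47.7 47.5] 36.3 z 102.22 slope [ 0.015 -0.006]
```

View pics/c6.png

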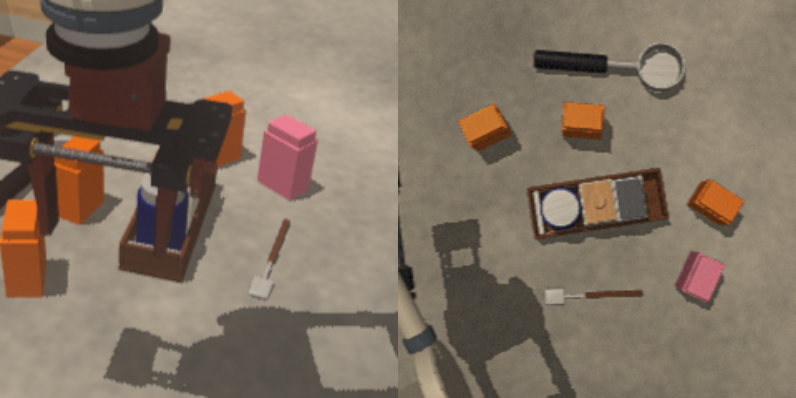

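The top view shows the jar (560,207), canister (600,202) and tin (630,199) in a row between the plates. The three top heights of 102.2, 94.1 and 100.2 mm match standing on the floor. I'm handing it in.

Run:
```python
from h import *
A=cloud('top',np.load('pics/top0.npy'));B=cloud('top',np.load('pics/top6.npy'))
for n,(u0,u1,v0,v1) in dict(cups=(110,160,165,205),pf=(245,350,130,170),spoon=(255,320,280,296)).items():
    f=lambda P:[np.round(P[v0:v1,u0:u1][P[v0:v1,u0:u1,2]>5].mean(0),1)]
    print(n,f(A),f(B))
print(workorder.job_done())
```

```text
cups [array([664.1, 384.2,  67.9])] [array([645. , 355.8, 153.5])]
pf [array([751.4, -12.2,  20.3])] [array([751. , -13.4,  20.1])]
spoon [array([411.4,  47.2,   7.7])] [array([411.4,  46.2,   7.9])]
the job is handed in; nothing more can be done
None
```

The tin, canister and jar are packed in a row between the liner's plates, and the job is handed in at about 28 s of the 64 s allowed. I slid the tin against the −y plate and set the canister against it. I then felt the jar against the canister, backed off about 1 mm and lowered it onto the floor in small steps, with under 10 N at touchdown.

**Last checks (top camera):**

| Item | Along the row (mm) | Across (mm) | Top height (mm) | Expected (mm) |
|---|---|---|---|---|
| Tin | −42.6 | −2.5 | 100.2 | 100 |
| Canister | +0.4 | −0.5 | 94.1 (median over the lid and knob) | 94 (lid) |
| Jar | +52.9 | −1.1 | 102.2 | 102 |

All three look level, and the gripper is open and clear of them.

**What disagreed or could not be checked:**
- **Side camera:** it read about 2 mm lower in x than the top camera. I settled this by feel: the caddy's centre line came out about 0.9 mm below the top camera's estimate.
- **Jar from the side:** the gripper partly hid it in the last side picture, so that reading is unusable.
- **Bystanders:** the portafilter and spoon are unchanged to about 1 mm. The arm hid the cups in the last top picture, so I could not confirm their place. The arm stayed well above them, and I felt no unexpected contact.

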